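# Load the side-dish carrier and lock its snap-button stop

## Robot

A 6-joint arm with a two-finger parallel gripper is mounted at the origin on the work surface. World frame = base frame: x ahead of the robot, y to its left, z up, the work surface at z = 0. Lengths are in m, angles in rad, forces in N, time in s.
With the tool pointing down it reaches from about 0.4 to 0.825 m from the base axis. Payload 7 kg.
Tool frame: the origin (TCP) lies at the very end of the fingers, on their centre line; the grasp point (between the pads) lies 19 mm behind it; z points along the fingers, x is the direction in which the jaws open and shut, and the axes are right-handed (so a half turn about z gives the same grasp; the last joint's range is limited). The gripper opens to 88 mm and grips with 3 to 60 N. Pads are 19 mm wide; open, the fingers measure 130 mm over their backs; the gripper's body (78 mm by 193 mm) begins 47 mm behind the grasp point.
Start: joints at [-0.953, 0.359, 0.012, 0, -1.224, -0.288], TCP at [0.219, -0.639, 0.227] pointing down, gripper open.
Joint ranges: [-3.07, 3.07], [-1.43, 2.12], [-1.02, 1.25], [-3.03, 1.67], [-3.05, -0], [-3.03, 3.03]. Speed limits (rad/s): [2.39, 2.39, 3.01, 3.14, 3.14, 3.14].

## Interface

Orientations are given as [roll, pitch, yaw] about the fixed x, y, z axes, in that order (R = Rz(yaw) Ry(pitch) Rx(roll)).
In Python, from station import telemetry, grab_frame, arm, regions_of, pinpoint gives the robot as it stands. The module is installed in compiled form; this text tells all that it offers.
- The arm moves only by the shell command python3 -m inch 'ROWS' [FORCE]. ROWS is text: rows parted by semicolons, each of 7 numbers parted by spaces: the opening, from 0 (shut) to 1 (fully open), then the shift along the world's x, y, z in cm, then the turn, a rotation vector about the world's x, y, z in degrees. A call has 1 to 12 rows; each row is the pose to reach, as a shift and turn from the pose measured when the call began; what a row does not reach only later rows make up. A row lasts 1/8 s, in which the tool goes at most 62.5 mm and 10.7 degrees, less where a joint would pass 70% of its speed; a pose out of reach is approached as far as the arm can. A call with a gripper value outside its range is refused whole. The fingers move at their own pace and stop on an object; FORCE is the grip in N (left out, the last holds). Time passes only in rows, so rows that repeat a pose let the fingers close. It gives the time, the measured TCP pose, the force and the opening at its end, in the units of the state.
- telemetry.get_state(): the state, without advancing time (a new reading comes with each control period).
- grab_frame(name): name is "scene" or "side" or "wrist"; returns a dict with "pixels" (420x560x3 uint8, red, green, blue), "fx", "fy", "cx", "cy" (pixels), "R" (3x3) and "t" (3): a world point X has camera coordinates R X + t. Camera axes: x right, y down, z forward; pixel columns grow to the right and rows downward; lengths in m; the calibration is good to about 2 mm. A picture is of the moment at which its call begins. There is no depth.
- arm.job_done(): hands the job in, once; it reports no verdict.
Trained networks look in the newest picture that a camera, given by its name, has taken for a name from the list of things; names that differ only in an ending like _2 or _b are one class to them, and where a whole thing is asked for, a point or a joint stands for the part that bears it (a point fixed in the world has none). Each returns a list of dicts, best first, with "p" (0 to 1); they miss things now and then, are a little off and sometimes report something else, mostly with a low value. They report only what shows in the picture. A call takes as long as a camera call.
- regions_of(camera, name): "pixels" (420x560 bool, what is visible of it) and "bbox" ([left, top, right, bottom] in pixels, round what is visible of it).
- pinpoint(camera, name): "location" ([column, row] in pixels: a listed point, or the origin of a listed thing).
The state is a dict: "t": time; "q": joint angles; "qd": joint speeds; "joint_efforts": joint torques, N m; "eef_pos": TCP position; "ee_rot": TCP orientation; "force": force on the tool from outside, world axes, zero at the start; "moment": the same for the moment, N m; "width": finger opening in m.
Only numpy, scipy, OpenCV 4.12 (cv2) and the standard library are available. Lean on these libraries where they do the work, as an engineer would, in place of code of your own. Each camera call takes 0.05 s, during which the arm holds its last target. There are 200 camera calls.

## Task

Get the carrier ready for service: squeeze its red spring button flush and slide the orange stop out until the button pops into the outermost hole. Then, with the stop out there, stand every lidded pot, jar, tin and butter dish that is on the counter in the tray, two abreast from the fixed end, leaving no free place except in the last row, by the stop (the butter dish goes across the tray and fills a row by itself, so it never comes after a half-filled row). Finally squeeze the button again and slide the stop in, hole by hole, to the innermost hole that the load leaves room for, so that the button has popped fully out there; leave everything else where it is.

Things in the scene. Friction and masses are not known exactly. Their poses are not given: they have to be found in the camera images.
- carrier: Carrier fixed to the counter: board 216 x 332 x 18 mm (x, y, z), origin under its middle. Tray on it, in this frame: inside x -98 to +24 mm, floor 20 mm up, side walls 4 mm thick, tops 60 mm up; fixed end wall at y = +92 mm, top 66 mm up; the -y end is closed only by the sliding stop. Beside it a square tube slides along y on a fixed rod with posts at y = +-160 mm.
- stop (a joint): Slide (m) of the orange stop and its tube along the carrier's -y, away from the fixed end: 0 = innermost hole (room for two rows, 118 mm), 0.058 = middle hole (three rows, 176 mm), 0.116 = outermost hole (loading, 234 mm). Locked while the button stands out in a hole; else slides with about 2 N. Travel ends 2 mm past the end holes.
- pin (a joint): Red spring button's travel (m): 0 out, 0.005 flush (7 N), 0.007 trapped under the tube wall. 12 mm across, domed, points to +x; it stays with the rod while the tube moves. Squeezed flush between fingers across the tube, the same grip can drag the tube (10 N to start); it then hides under the wall and pops out at the next hole, 58 mm on. Squeeze it anew at each hole.
- button_axis (a point): Fixed point on the tube's centre line at the button, 72 mm above the counter; axes as the carrier's. The tube is 24 mm wide (x), 29 with the button out of its +x face, and 28 mm high; 58 mm clear to the tray's side wall from here. The tube reaches at least 25 mm either way along y from here.
- stop_face (a point): Middle of the orange stop's face towards the fixed end, 24 mm above the tray floor. The plate is 118 mm wide, 6 mm thick, top 66 mm above the counter; an arm at its outer side joins it to the tube's -y end.
- row1_near (a point): Point on the tray floor (20 mm above the counter): middle of the place in row 1, lane on the -x side; rows counted from the fixed end. Rows are 58 mm apart, the two lanes 61 mm.
- row1_far (a point): Point on the tray floor (20 mm above the counter): middle of the place in row 1, lane on the +x (tube) side; rows counted from the fixed end. Rows are 58 mm apart, the two lanes 61 mm.
- row2_near (a point): Point on the tray floor (20 mm above the counter): middle of the place in row 2, lane on the -x side; rows counted from the fixed end. Rows are 58 mm apart, the two lanes 61 mm.
- row2_far (a point): Point on the tray floor (20 mm above the counter): middle of the place in row 2, lane on the +x (tube) side; rows counted from the fixed end. Rows are 58 mm apart, the two lanes 61 mm.
- row3_near (a point): Point on the tray floor (20 mm above the counter): middle of the place in row 3, lane on the -x side; rows counted from the fixed end. Rows are 58 mm apart, the two lanes 61 mm.
- row3_far (a point): Point on the tray floor (20 mm above the counter): middle of the place in row 3, lane on the +x (tube) side; rows counted from the fixed end. Rows are 58 mm apart, the two lanes 61 mm.
- red_pot_mid (a point): Red enamel mini casserole with steel knob. Round, 55 mm across, round knob 20 mm across. Upright; body 50 mm high, with a 26 mm high knob (to lift it by) on the middle of its fixed lid. Point: on its axis half-way up, 38 mm above its foot, 12 mm below the lid top. May be absent.
- black_pot_mid (a point): Black cast-iron mini pot with brass knob. Round, 55 mm across, round knob 20 mm across. Upright; body 50 mm high, with a 26 mm high knob (to lift it by) on the middle of its fixed lid. Point: on its axis half-way up, 38 mm above its foot, 12 mm below the lid top. May be absent.
- clay_pot_mid (a point): Terracotta pot with wooden knob. Round, 55 mm across, round knob 20 mm across. Upright; body 50 mm high, with a 26 mm high knob (to lift it by) on the middle of its fixed lid. Point: on its axis half-way up, 38 mm above its foot, 12 mm below the lid top. May be absent.
- green_jar_mid (a point): Green glass storage jar with light wooden lid and knob. Square, 52 x 52 mm along its x and y, square knob 20 x 20 mm with the same sides. Upright; body 50 mm high, with a 26 mm high knob (to lift it by) on the middle of its fixed lid. Point: on its axis half-way up, 38 mm above its foot, 12 mm below the lid top. May be absent.
- blue_tin_mid (a point): Blue tin with aluminium lid and black knob. Square, 52 x 52 mm along its x and y, square knob 20 x 20 mm with the same sides. Upright; body 50 mm high, with a 26 mm high knob (to lift it by) on the middle of its fixed lid. Point: on its axis half-way up, 38 mm above its foot, 12 mm below the lid top. May be absent.
- butter_dish_mid (a point): White china butter dish with a blue band, 114 mm (its x) x 54 mm (its y), bar-shaped blue knob 44 mm (x) x 18 mm (y). Upright; body 50 mm high, with a 26 mm high knob (to lift it by) on the middle of its fixed lid. Point: on its axis half-way up, 38 mm above its foot, 12 mm below the lid top. May be absent.

How it is judged:
On the way, in this order (a step that is already met when the one before it is completed fails the run):
1. the stop is locked in the outermost hole, button popped out (value of joint stop between 0.112 and 0.12 m and value of joint pin below 0.002 m), for 0.2 s.
2. all the items present stand in the tray while the stop is still out (value of joint stop above 0.108 m and x of red_pot_mid in the frame of carrier between -0.082 and 0.008 m and y of red_pot_mid in the frame of carrier between -0.145 and 0.092 m and z of red_pot_mid in the frame of carrier between 0.052 and 0.064 m and angle between each of red_pot_mid, black_pot_mid, clay_pot_mid, green_jar_mid, blue_tin_mid, butter_dish_mid's own z axis and vertical below 0.12 rad and x of black_pot_mid in the frame of carrier between -0.082 and 0.008 m and y of black_pot_mid in the frame of carrier between -0.145 and 0.092 m and z of black_pot_mid in the frame of carrier between 0.052 and 0.064 m and x of clay_pot_mid in the frame of carrier between -0.082 and 0.008 m and y of clay_pot_mid in the frame of carrier between -0.145 and 0.092 m and z of clay_pot_mid in the frame of carrier between 0.052 and 0.064 m and x of green_jar_mid in the frame of carrier between -0.082 and 0.008 m and y of green_jar_mid in the frame of carrier between -0.145 and 0.092 m and z of green_jar_mid in the frame of carrier between 0.052 and 0.064 m and x of blue_tin_mid in the frame of carrier between -0.082 and 0.008 m and y of blue_tin_mid in the frame of carrier between -0.145 and 0.092 m and z of blue_tin_mid in the frame of carrier between 0.052 and 0.064 m and x of butter_dish_mid in the frame of carrier between -0.049 and -0.025 m and y of butter_dish_mid in the frame of carrier between -0.145 and 0.092 m and z of butter_dish_mid in the frame of carrier between 0.052 and 0.064 m), for 0.2 s.
At the end, for the whole second after the job is handed in: Button out (2 mm) in the innermost hole, or in the middle one (stop within 4 mm) if three rows are needed. Every row but the last in use is full (things within 22 mm of their places, dish within 45 mm of both). Every item stands upright (7 degrees) on the tray floor behind the stop, at rest (value of joint pin below 0.002 m and (value of joint stop between -0.004 and 0.004 m or value of joint stop between 0.054 and 0.062 m) and (horizontal distance between any of red_pot_mid, black_pot_mid, clay_pot_mid, green_jar_mid, blue_tin_mid and row1_near below 0.022 m or horizontal distance between butter_dish_mid and row1_near below 0.045 m) and (horizontal distance between any of red_pot_mid, black_pot_mid, clay_pot_mid, green_jar_mid, blue_tin_mid and row1_far below 0.022 m or horizontal distance between butter_dish_mid and row1_far below 0.045 m) and (value of joint stop below 0.02 m or horizontal distance between any of red_pot_mid, black_pot_mid, clay_pot_mid, green_jar_mid, blue_tin_mid and row2_near below 0.022 m or horizontal distance between butter_dish_mid and row2_near below 0.045 m) and (value of joint stop below 0.02 m or horizontal distance between any of red_pot_mid, black_pot_mid, clay_pot_mid, green_jar_mid, blue_tin_mid and row2_far below 0.022 m or horizontal distance between butter_dish_mid and row2_far below 0.045 m) and (value of joint stop below 0.02 m or horizontal distance between any of red_pot_mid, black_pot_mid, clay_pot_mid, green_jar_mid, blue_tin_mid and row3_near below 0.022 m or horizontal distance between butter_dish_mid and row3_near below 0.045 m or horizontal distance between any of red_pot_mid, black_pot_mid, clay_pot_mid, green_jar_mid, blue_tin_mid and row3_far below 0.022 m or horizontal distance between butter_dish_mid and row3_far below 0.045 m) and x of red_pot_mid in the frame of carrier between -0.082 and 0.008 m and y of red_pot_mid in the frame of carrier between -0.145 and 0.092 m and z of red_pot_mid in the frame of carrier between 0.052 and 0.064 m and angle between each of red_pot_mid, black_pot_mid, clay_pot_mid, green_jar_mid, blue_tin_mid, butter_dish_mid's own z axis and vertical below 0.12 rad and x of black_pot_mid in the frame of carrier between -0.082 and 0.008 m and y of black_pot_mid in the frame of carrier between -0.145 and 0.092 m and z of black_pot_mid in the frame of carrier between 0.052 and 0.064 m and x of clay_pot_mid in the frame of carrier between -0.082 and 0.008 m and y of clay_pot_mid in the frame of carrier between -0.145 and 0.092 m and z of clay_pot_mid in the frame of carrier between 0.052 and 0.064 m and x of green_jar_mid in the frame of carrier between -0.082 and 0.008 m and y of green_jar_mid in the frame of carrier between -0.145 and 0.092 m and z of green_jar_mid in the frame of carrier between 0.052 and 0.064 m and x of blue_tin_mid in the frame of carrier between -0.082 and 0.008 m and y of blue_tin_mid in the frame of carrier between -0.145 and 0.092 m and z of blue_tin_mid in the frame of carrier between 0.052 and 0.064 m and x of butter_dish_mid in the frame of carrier between -0.049 and -0.025 m and y of butter_dish_mid in the frame of carrier between -0.145 and 0.092 m and z of butter_dish_mid in the frame of carrier between 0.052 and 0.064 m and linear speed of each of red_pot, black_pot, clay_pot, green_jar, blue_tin, butter_dish below 0.02 m/s); the robot touches nothing.
It fails at once if a bystander is pushed more than 40 mm or tipped over (distance of any of ramekin, pepper_mill, oil_bottle, spoon, plate, spice_jar from where it was at the start of the episode above 0.04 m or angle between any of ramekin, pepper_mill, oil_bottle, plate, spice_jar's own z axis and vertical above 0.5 rad).
Of red_pot, black_pot, clay_pot, green_jar, blue_tin, butter_dish only 3 to 5 are there at a start; the rules pass over those that are not, and their reading is None.
At some moment in a run one of red_pot, black_pot, clay_pot, green_jar, blue_tin, butter_dish may be knocked a few centimetres aside while the robot is not near it.
Once in a run the grip may slacken for a moment while it holds something.
It also fails if it takes over 210 s, if anything falls off the work surface, if the arm or the gripper's body presses on something with over 40 N, if the wrist force passes 120 N, or if a joint passes its speed limit or range.

## Working session

There is one attempt and no reset: what is moved stays moved. The work goes in short steps, Python scripts to look and compute and a shell command to move; the robot and the scene stay as the last step left them, time stands still between calls to the robot, and variables do not carry over. Pictures are saved under pics/ and viewed, about 12 in all and at most 16, crops included, and the job is handed in when it is done.

```bash
mkdir -p pics; cat > h.py <<'E'
import numpy as np, cv2
from station import telemetry, grab_frame, arm, regions_of, pinpoint
def save(f,name,box=None,scale=1):
    im=f["pixels"][:,:,::-1]
    if box: im=im[box[1]:box[3],box[0]:box[2]]
    im=cv2.resize(im,None,fx=scale,fy=scale,interpolation=cv2.INTER_CUBIC); cv2.imwrite("pics/"+name+".png",im)
def ray(f,px):
    R=np.array(f["R"]);t=np.array(f["t"])
    d=R.T@np.array([(px[0]-f["cx"])/f["fx"],(px[1]-f["cy"])/f["fy"],1]); return -R.T@t,d
def atz(f,px,z):
    o,d=ray(f,px); return o+d*(z-o[2])/d[2]
def tri(l):
    A=np.zeros((3,3));b=np.zeros(3);r=[]
    for f,px in l:
        o,d=ray(f,px);d=d/np.linalg.norm(d);P=np.eye(3)-np.outer(d,d);A+=P;b+=P@o;r.append((o,P))
    x=np.linalg.solve(A,b);return x,[round(1000*np.linalg.norm(P@(x-o)),1) for o,P in r]
def proj(f,X):
    c=np.array(f["R"])@X+np.array(f["t"]);return f["fx"]*c[0]/c[2]+f["cx"],f["fy"]*c[1]/c[2]+f["cy"]
E
cat > m.py <<'E'
from h import *
np.set_printoptions(precision=4,suppress=True)
F={c:grab_frame(c) for c in("scene","side")}
s=telemetry.get_state();print(s["t"],s["eef_pos"],s["ee_rot"],s["width"],s["force"])
for c in F: save(F[c],c+"0",scale=1.4)
Z=dict(carrier=0,button_axis=.072,stop_face=.044,row1_near=.02,row1_far=.02,row3_near=.02,row3_far=.02)
for n in list(Z)+["red_pot_mid","black_pot_mid","clay_pot_mid","green_jar_mid","blue_tin_mid","butter_dish_mid"]:
    l=[]
    for c in F:
        r=pinpoint(c,n)
        if r: l.append((F[c],r[0]["location"])); print(n,c,np.round(r[0]["location"]),round(r[0]["p"],2),atz(F[c],r[0]["location"],Z.get(n,.038)))
    if len(l)==2: print("   tri",*tri(l))
E
python3 m.py
```

```text
0.1 [ 0.2184 -0.6382  0.2257] [-3.1414 -0.0015  1.9005] 0.08748114378105977 [0.2028 0.1163 1.3849]
carrier scene [398. 247.] 0.7 [0.5524 0.2141 0.    ]
carrier side [246. 323.] 0.89 [0.5421 0.2199 0.    ]
   tri [ 0.5444  0.2162 -0.0073] [np.float64(0.9), np.float64(0.9)]
button_axis scene [409. 250.] 0.87 [0.632  0.2091 0.072 ]
button_axis side [210. 295.] 0.93 [0.6221 0.2124 0.072 ]
   tri [0.625  0.2102 0.0664] [np.float64(1.7), np.float64(1.7)]
stop_face scene [387. 221.] 0.86 [0.5118 0.1852 0.044 ]
stop_face side [263. 305.] 0.59 [0.509  0.1956 0.044 ]
   tri [0.5087 0.1888 0.0385] [np.float64(3.0), np.float64(3.0)]
row1_near scene [423. 221.] 0.78 [0.4821 0.2822 0.02  ]
row1_near side [265. 347.] 0.72 [0.4826 0.2808 0.02  ]
   tri [0.4826 0.2816 0.0208] [np.float64(0.4), np.float64(0.4)]
row1_far scene [429. 239.] 0.79 [0.5425 0.2841 0.02  ]
row1_far side [240. 340.] 0.59 [0.5394 0.2771 0.02  ]
   tri [0.5409 0.2812 0.0216] [np.float64(3.6), np.float64(3.6)]
row3_near scene [370. 220.] 0.73 [0.4828 0.1522 0.02  ]
row3_near side [280. 304.] 0.83 [0.4776 0.1681 0.02  ]
   tri [0.
[... 484 characters left out ...]
mid side [316. 179.] 0.94 [ 0.4695 -0.2748  0.038 ]
   tri [ 0.4702 -0.2847  0.0315] [np.float64(1.3), np.float64(1.3)]
clay_pot_mid scene [232. 235.] 0.74 [ 0.5689 -0.1753  0.038 ]
clay_pot_mid side [276. 193.] 0.62 [ 0.5686 -0.1869  0.038 ]
   tri [ 0.5687 -0.1775  0.0419] [np.float64(3.8), np.float64(3.8)]
green_jar_mid scene [231. 203.] 0.88 [ 0.4563 -0.1883  0.038 ]
green_jar_mid side [312. 199.] 0.98 [ 0.4654 -0.1824  0.038 ]
   tri [ 0.4637 -0.185   0.0403] [np.float64(3.9), np.float64(3.9)]
butter_dish_mid scene [132. 219.] 0.91 [ 0.5255 -0.4153  0.038 ]
butter_dish_mid side [304. 149.] 0.91 [ 0.5332 -0.4129  0.038 ]
   tri [ 0.5319 -0.4115  0.0415] [np.float64(2.2), np.float64(2.2)]
```

View pics/scene0.png

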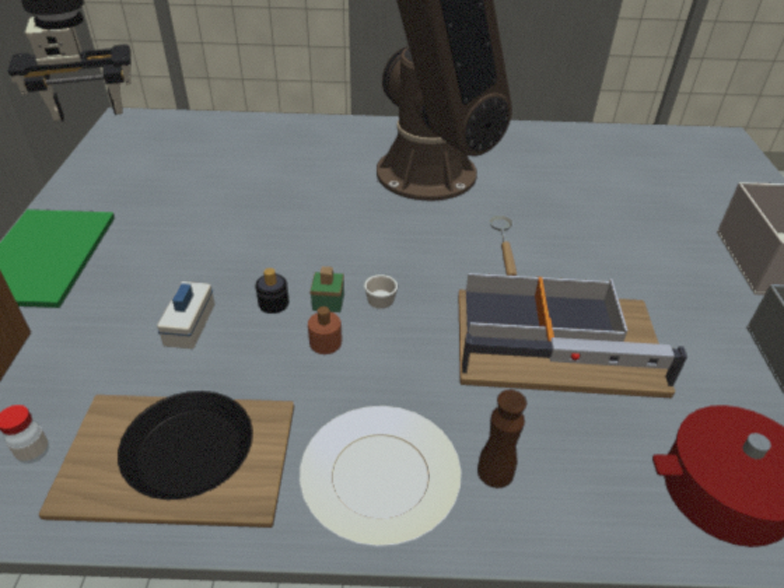

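View pics/side0.png

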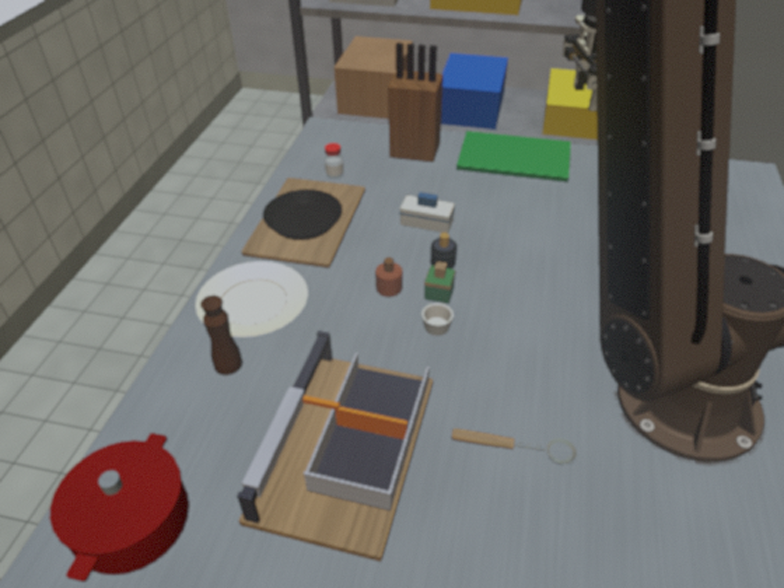

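The counter holds four items: butter dish, black pot, green jar and clay pot. That needs three rows, so the final hole is the middle one. The stop is at 0 and the red button shows at (575,356) in the scene picture. The pepper mill at (498,440) stands close to the tube. I'll move above the carrier first.

```bash
python3 -m inch '0.6 20 40 8 0 0 35; 0.6 40 83 8 0 0 71; 0.6 40 83 8 0 0 71; 0.6 40 83 8 0 0 71; 0.6 40 83 8 0 0 71; 0.6 40 83 8 0 0 71; 0.6 40 83 8 0 0 71; 0.6 40 83 8 0 0 71; 0.6 40 83 8 0 0 71; 0.6 40 83 8 0 0 71; 0.6 40 83 8 0 0 71; 0.6 40 83 8 0 0 71'
python3 -m inch '0.6 0 0 0 0 0 0'
cat > m2.py <<'E'
from h import *
np.set_printoptions(precision=4,suppress=True)
F={c:grab_frame(c) for c in("scene","side","wrist")}
s=telemetry.get_state();print(s["t"],s["eef_pos"],s["ee_rot"],s["width"])
save(F["wrist"],"w1",scale=1.4)
for n,z in dict(pepper_mill=0,ramekin=0,carrier=0,button_axis=.072,stop_face=.044,row1_near=.02,row1_far=.02,row2_near=.02,row2_far=.02,row3_near=.02,row3_far=.02,pin=.072).items():
    l=[]
    for c in F:
        r=pinpoint(c,n)
        if r and r[0]["p"]>.4: l.append((F[c],r[0]["location"])); print(n,c,np.round(r[0]["location"]),round(r[0]["p"],2),atz(F[c],r[0]["location"],z))
for c in("scene","side"):
    r=regions_of(c,"pepper_mill"); print(c,r[0]["bbox"] if r else None)
    if r:
        b=r[0]["bbox"]; base=atz(F[c],((b[0]+b[2])/2,b[3]-4),0)
        o,d=ray(F[c],((b[0]+b[2])/2,b[1])); k=((base-o)[:2]@d[:2])/(d[:2]@d[:2]); print(base,"top",o+k*d)
E
python3 m2.py
```

```text
t: 2.9
eef_pos: [0.5435, 0.0362, 0.2932]
ee_rot: [3.141, 0.001, 3.14]
force: [0.9, -1.3, 1.2]
width: 0.0526
t: 3.02
eef_pos: [0.5449, 0.0396, 0.2928]
ee_rot: [3.141, 0.001, -3.139]
force: [-0.1, -0.1, -0.1]
width: 0.0528
3.175 [0.5432 0.0361 0.2931] [3.1415 0.0006 3.1408] 0.05303991998750689Traceback (most recent call last):
  File "m2.py", line 9, in <module>
    r=pinpoint(c,n)
ValueError: it knows: black_pot_mid, blue_tin_mid, butter_dish_mid, button_axis, carrier, clay_pot_mid, green_jar_mid, red_pot_mid, row1_far, row1_near, row2_far, row2_near, row3_far, row3_near, stop_face
```

```bash
sed -i 's/pepper_mill=0,ramekin=0,//; s/,pin=.072//; /^for c in("scene","side"):/,$d' m2.py; cat >> m2.py <<'E'
S,D=F["scene"],F["side"]
print("mill base",atz(S,(497/1.4,478/1.4),0),atz(D,(227/1.4,367/1.4),0))
print("mill top",tri([(S,(511/1.4,403/1.4)),(D,(211/1.4,304/1.4))]))
E
python3 m2.py
```

```text
3.325 [0.5431 0.0351 0.2934] [3.1412 0.0013 3.139 ] 0.05234814450690461
carrier scene [400. 244.] 0.69 [0.5418 0.2213 0.    ]
carrier side [244. 321.] 0.73 [0.5492 0.2166 0.    ]
button_axis scene [409. 251.] 0.78 [0.6359 0.2086 0.072 ]
button_axis side [209. 293.] 0.74 [0.6262 0.2081 0.072 ]
button_axis wrist [211. 309.] 0.67 [0.6324 0.2069 0.072 ]
stop_face scene [389. 220.] 0.6 [0.5084 0.1909 0.044 ]
stop_face side [268. 304.] 0.72 [0.4973 0.1906 0.044 ]
stop_face wrist [283. 258.] 0.69 [0.5397 0.1484 0.044 ]
row1_near scene [419. 223.] 0.73 [0.4884 0.2712 0.02  ]
row1_near side [266. 347.] 0.68 [0.4803 0.2793 0.02  ]
row1_near wrist [318. 328.] 0.73 [0.4866 0.2729 0.02  ]
row1_far scene [427. 240.] 0.67 [0.5454 0.2798 0.02  ]
row1_far side [238. 341.] 0.96 [0.5426 0.2796 0.02  ]
row1_far wrist [285. 330.] 0.73 [0.5366 0.2759 0.02  ]
row2_near scene [398. 222.] 0.95 [0.4857 0.2224 0.02  ]
row2_near wrist [210. 308.] 0.73 [0.6471 0.2383 0.02  ]
row2_far scene [401. 234.] 0.91 [0.5292 0.2214 0.02  ]
row2_far side [269. 347.] 0.65 [0.4741 0.2799 0.02  ]
row2_far wrist [284. 295.] 0.85 [0.537  0.2179 0.02  ]
row3_near scene [371. 216.] 0.69 [0.4705 0.1564 0.02  ]
row3_near side [282. 306.] 0.89 [0.4718 0.1733 0.02  ]
row3_near wrist [328. 259.] 0.96 [0.4759 0.161  0.02  ]
row3_far side [254. 297.] 0.81 [0.5401 0.1606 0.02  ]
row3_far wrist [283. 259.] 0.79 [0.5386 0.1604 0.02  ]
mill base [0.8141 0.0864 0.    ] [0.8006 0.0915 0.    ]
mill top (array([0.8032, 0.0847, 0.1496]), [np.float64(0.5), np.float64(0.5)])
```

View pics/w1.png

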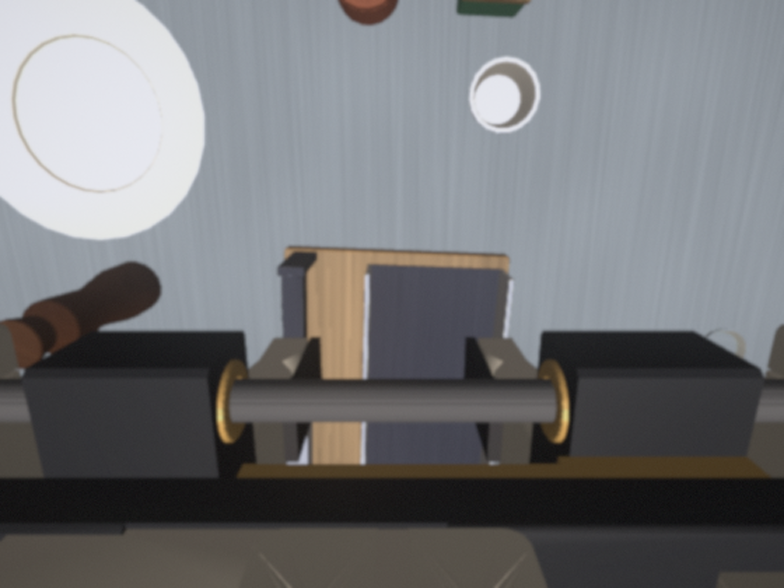

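The wrist camera looks towards -y of the tool. The carrier appears turned by about -1 to -2 degrees, and the mill stands at about (0.805, 0.088), clear of the gripper. I'll step back in +y for a precise look.

```bash
python3 -m inch '0.6 3 10 2 0 0 0; 0.6 3 20 4 0 0 0; 0.6 3 30 5 0 0 0; 0.6 3 33 5 0 0 0; 0.6 3 33 5 0 0 0; 0.6 3 33 5 0 0 0; 0.6 3 33 5 0 0 0; 0.6 3 33 5 0 0 0'
cat > m3.py <<'E'
from h import *
np.set_printoptions(precision=4,suppress=True)
W=grab_frame("wrist"); s=telemetry.get_state();print(s["t"],s["eef_pos"],s["ee_rot"],"cam",-np.array(W["R"]).T@W["t"])
save(W,"w2",scale=1.4)
for n,z in dict(carrier=0,button_axis=.072,stop_face=.044,row1_near=.02,row1_far=.02,row2_near=.02,row2_far=.02,row3_near=.02,row3_far=.02).items():
    r=pinpoint("wrist",n)
    if r: print(n,np.round(r[0]["location"]),round(r[0]["p"],2),atz(W,r[0]["location"],z))
E
python3 m3.py
```

```text
t: 5.68
eef_pos: [0.5735, 0.3658, 0.343]
ee_rot: [-3.141, 0.001, 3.14]
force: [-0.4, -0.4, -0.3]
width: 0.0526
5.725 [0.5736 0.3654 0.3433] [3.1415 0.001  3.1397] cam [0.5725 0.2941 0.5005]
carrier [302.  55.] 0.91 [0.5422 0.2144 0.    ]
button_axis [232.  38.] 0.74 [0.6294 0.2068 0.072 ]
stop_face [334.  26.] 0.65 [0.5061 0.1879 0.044 ]
row1_near [344. 102.] 0.6 [0.4843 0.2774 0.02  ]
row1_far [301.  98.] 0.8 [0.5438 0.2721 0.02  ]
row2_near [353.  54.] 0.83 [0.4757 0.2164 0.02  ]
row2_far [306.  58.] 0.85 [0.5374 0.2216 0.02  ]
row3_far [308.   8.] 0.63 [0.5372 0.1612 0.02  ]
```

View pics/w2.png

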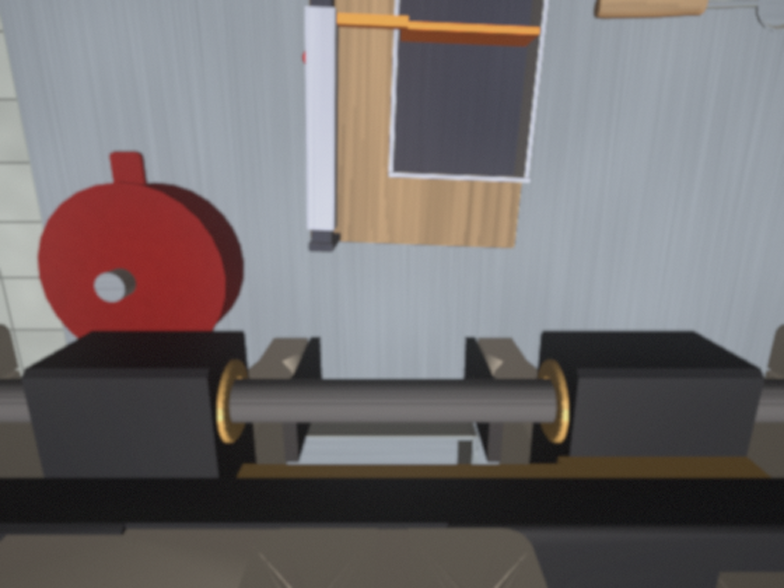

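```bash
cat > m4.py <<'E'
from h import *
np.set_printoptions(precision=4,suppress=True)
W=grab_frame("wrist")
for n,u,v,z in[("wallL",390,175,.066),("wallR",528,181,.066),("tubeL0",305,20,.086),("tubeL1",307,228,.086),("tubeR0",336,20,.086),("tubeR1",334,228,.086),("button",305,57,.072),("boardL",338,241,.018),("boardR",514,247,.018),("stopL",410,21,.066),("stopR",540,29,.066)]:
    print(n,atz(W,(u/1.4,v/1.4),z))
E
python3 m4.py
```

```text
wallL [0.5751 0.3072 0.066 ]
wallR [0.4489 0.3128 0.066 ]
tubeL0 [0.6426 0.1859 0.086 ]
tubeL1 [0.6495 0.3526 0.086 ]
tubeR0 [0.6178 0.1859 0.086 ]
tubeR1 [0.6253 0.3527 0.086 ]
button [0.6464 0.2101 0.072 ]
boardL [0.6303 0.376  0.018 ]
boardR [0.4449 0.3827 0.018 ]
stopL [0.5579 0.1816 0.066 ]
stopR [0.4483 0.1879 0.066 ]
```

```bash
python3 -m inch '0.6 3 -8 -6 0 0 -2.4; 0.6 5.8 -15.6 -12 0 0 -2.4; 0.6 5.8 -15.6 -17 0 0 -2.4; 0.6 5.8 -15.6 -20 0 0 -2.4; 0.6 5.8 -15.6 -20 0 0 -2.4; 0.6 5.8 -15.6 -20 0 0 -2.4; 0.6 5.8 -15.6 -20 0 0 -2.4'
```

```text
t: 7.1
eef_pos: [0.6328, 0.2114, 0.1457]
ee_rot: [3.14, 0.004, 3.099]
force: [1.0, 0.1, 0.8]
width: 0.0525
```

```bash
python3 -m inch '0.6 -0.1 -0.2 -4 0 0 0; 0.6 -0.1 -0.2 -7 0 0 0; 0.6 -0.1 -0.2 -9.2 0 0 0; 0.6 -0.1 -0.2 -9.2 0 0 0; 0.6 -0.1 -0.2 -9.2 0 0 0; 0.25 -0.1 -0.2 -9.2 0 0 0; 0.1 -0.1 -0.2 -9.2 0 0 0; 0.1 -0.1 -0.2 -9.2 0 0 0; 0.1 -0.1 -0.2 -9.2 0 0 0; 0.1 -0.1 -0.2 -9.2 0 0 0' 30
```

```text
t: 8.35
eef_pos: [0.633, 0.2097, 0.0546]
ee_rot: [3.139, 0.006, 3.1]
force: [4.0, -1.0, 4.6]
width: 0.024
```

```bash
python3 -m inch '0.1 0 -0.8 0 0 0 0; 0.1 -0.1 -1.6 0 0 0 0; 0.1 -0.1 -2.4 0 0 0 0; 0.1 -0.1 -3.2 0 0 0 0; 0.1 -0.2 -4 0 0 0 0; 0.1 -0.2 -4.8 0 0 0 0; 0.1 -0.2 -5.4 0 0 0 0; 0.1 -0.2 -5.8 0 0 0 0; 0.1 -0.2 -5.9 0 0 0 0; 0.1 -0.2 -5.9 0 0 0 0; 0.1 -0.2 -5.9 0 0 0 0'
cat > st.py <<'E'
from h import *
import sys
W=grab_frame("side"); save(W,sys.argv[1],(120,180,400,390),2.5)
s=telemetry.get_state(); print(s["t"],s["eef_pos"],s["force"],s["width"])
E
python3 st.py s1
```

```text
t: 9.72
eef_pos: [0.6305, 0.1507, 0.0545]
ee_rot: [3.139, 0.006, 3.1]
force: [-0.5, 4.2, 3.5]
width: 0.024
9.775 [0.63053266 0.15073541 0.05447198] [-0.4785663   4.19599157  2.717784  ] 0.023734646582290932
```

View pics/s1.png

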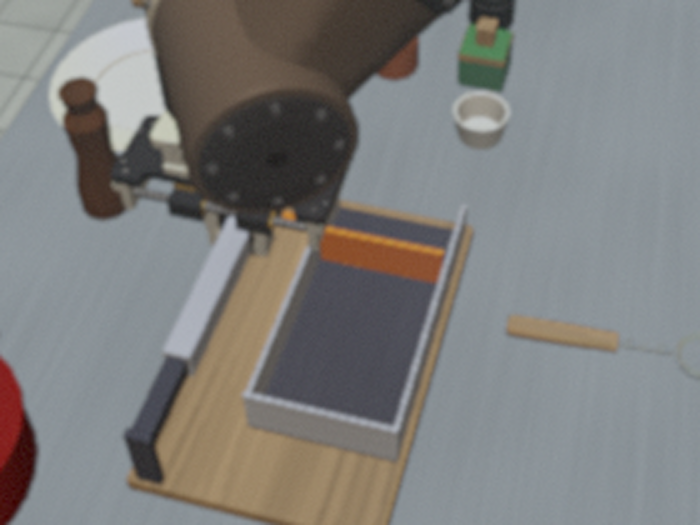

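```bash
python3 -m inch '0.6 0 0 0 0 0 0; 0.6 0 0 0 0 0 0; 0.6 0.1 3 0 0 0 0; 0.6 0.2 5.9 0 0 0 0; 0.6 0.2 5.9 0 0 0 0; 0.1 0.2 5.9 0 0 0 0; 0.1 0.2 5.9 0 0 0 0; 0.1 0.2 5.9 0 0 0 0; 0.1 0.2 5.9 0 0 0 0; 0.1 0.2 5.9 0 0 0 0' 3; python3 -m inch '0.1 0 0 0 0 0 0;0.1 0 0 0 0 0 0;0.1 0 0 0 0 0 0' 30
```

```text
t: 11.02
eef_pos: [0.6335, 0.2093, 0.0546]
ee_rot: [3.139, 0.007, 3.099]
force: [5.3, -2.1, -3.1]
width: 0.0256
t: 11.4
eef_pos: [0.633, 0.2092, 0.0546]
ee_rot: [3.139, 0.006, 3.099]
force: [-2.6, 1.5, 2.3]
width: 0.0239
```

The light 3 N squeeze stopped at 25.6 mm, wider than the 24 mm tube, so the button had popped out. Now I'll drag to the outermost hole.

```bash
python3 -m inch '0.1 0 -0.8 0 0 0 0; 0.1 -0.1 -1.6 0 0 0 0; 0.1 -0.1 -2.4 0 0 0 0; 0.1 -0.1 -3.2 0 0 0 0; 0.1 -0.2 -4 0 0 0 0; 0.1 -0.2 -4.8 0 0 0 0; 0.1 -0.2 -5.4 0 0 0 0; 0.1 -0.2 -5.8 0 0 0 0; 0.1 -0.2 -5.8 0 0 0 0; 0.1 -0.2 -5.9 0 0 0 0; 0.1 -0.2 -5.9 0 0 0 0'
python3 -m inch '0.6 0 0 0 0 0 0; 0.6 0 0 0 0 0 0; 0.6 0 0 5 0 0 0; 0.6 0 0 10 0 0 0; 0.6 -2 10 22 0 0 0; 0.6 -6 20 27 0 0 0; 0.6 -6 20 27 0 0 0; 0.6 -6 20 27 0 0 0; 0.6 -6 20 27 0 0 0; 0.6 -6 20 27 0 0 0'
cat > m5.py <<'E'
from h import *
W=grab_frame("wrist");S=grab_frame("scene")
a=S["pixels"][180:290,310:500]; b=W["pixels"][:250]
a=cv2.resize(a,(760,440),interpolation=cv2.INTER_CUBIC); cv2.imwrite("pics/c1.png",a[:,:,::-1])
print(telemetry.get_state()["eef_pos"])
r=pinpoint("scene","stop_face"); print([ (x["location"],x["p"],atz(S,x["location"],.044)) for x in r[:2]])
E
python3 m5.py
```

```text
t: 12.78
eef_pos: [0.6306, 0.151, 0.0546]
ee_rot: [3.138, 0.006, 3.099]
force: [-4.1, 6.0, 2.7]
width: 0.0235
t: 14.02
eef_pos: [0.5705, 0.3518, 0.325]
ee_rot: [3.138, 0.007, 3.101]
force: [-0.1, -0.2, -0.6]
width: 0.0524
[0.57056206 0.34997287 0.32334709]
[([338.9, 216.8], 0.86, array([0.50227127, 0.07305132, 0.044     ])), ([409.2, 250.3], 0.23, array([0.60609917, 0.22092311, 0.044     ]))]
```

View pics/c1.png

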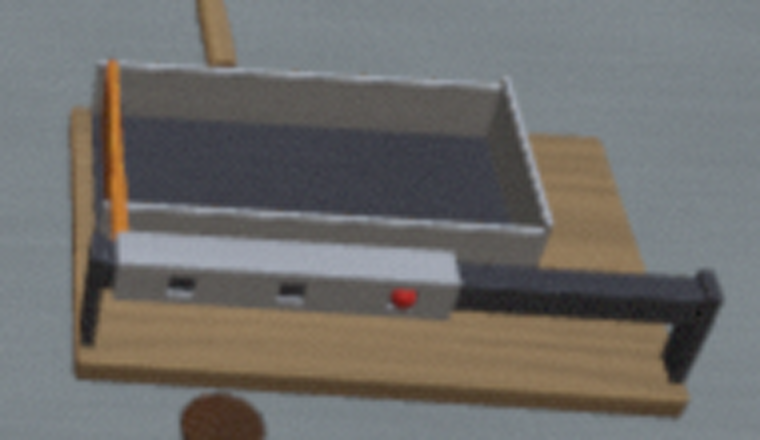

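Locked outermost, with the button out in the last hole at (403,298). Next I'll look at the items.

```bash
python3 -m inch '0.6 -1.5 -15 9 0 0 2.4; 0.6 -3 -30 9 0 0 2.4; 0.6 -5 -45 9 0 0 2.4; 0.6 -5 -45 9 0 0 2.4; 0.6 -5 -45 9 0 0 2.4; 0.6 -5 -45 9 0 0 2.4; 0.6 -5 -45 9 0 0 2.4; 0.6 -5 -45 9 0 0 2.4; 0.6 -5 -45 9 0 0 2.4; 0.6 -5 -45 9 0 0 2.4; 0.6 -5 -45 9 0 0 2.4; 0.6 -5 -45 9 0 0 2.4'
cat > m6.py <<'E'
from h import *
import sys
np.set_printoptions(precision=4,suppress=True)
W=grab_frame("wrist");s=telemetry.get_state();print(s["t"],s["eef_pos"],s["ee_rot"])
save(W,sys.argv[1],scale=1.4)
for n in sys.argv[2:]:
    r=pinpoint("wrist",n+"_mid"); g=regions_of("wrist",n+"_mid")
    for x in r[:2]: print(n,np.round(np.array(x["location"])*1.4),round(x["p"],2),atz(W,x["location"],.038))
    if g:
        c,_=cv2.findContours(g[0]["pixels"].astype(np.uint8),0,2); c=max(c,key=cv2.contourArea); h=cv2.minAreaRect(c); print("   rect",np.round(cv2.boxPoints(h)*1.4).tolist(),g[0]["p"])
E
python3 m6.py w3 black_pot clay_pot green_jar butter_dish
```

```text
t: 15.68
eef_pos: [0.5207, -0.0997, 0.4129]
ee_rot: [3.14, 0.004, 3.141]
force: [-0.0, 0.4, 0.4]
width: 0.0523
15.725 [ 0.5208 -0.0997  0.413 ] [3.1398 0.0041 3.1412]
black_pot [440.  52.] 0.89 [ 0.4714 -0.2795  0.038 ]
   rect [[414.0, 20.0], [470.0, 20.0], [470.0, 84.0], [414.0, 84.0]] 0.9
clay_pot [355. 152.] 0.73 [ 0.5628 -0.1792  0.038 ]
   rect [[300.0, 421.0], [456.0, 421.0], [456.0, 462.0], [300.0, 462.0]] 0.74
green_jar [450. 149.] 0.67 [ 0.458  -0.1829  0.038 ]
   rect [[422.0, 172.0], [424.0, 122.0], [475.0, 123.0], [474.0, 174.0]] 0.9
```

View pics/w3.png

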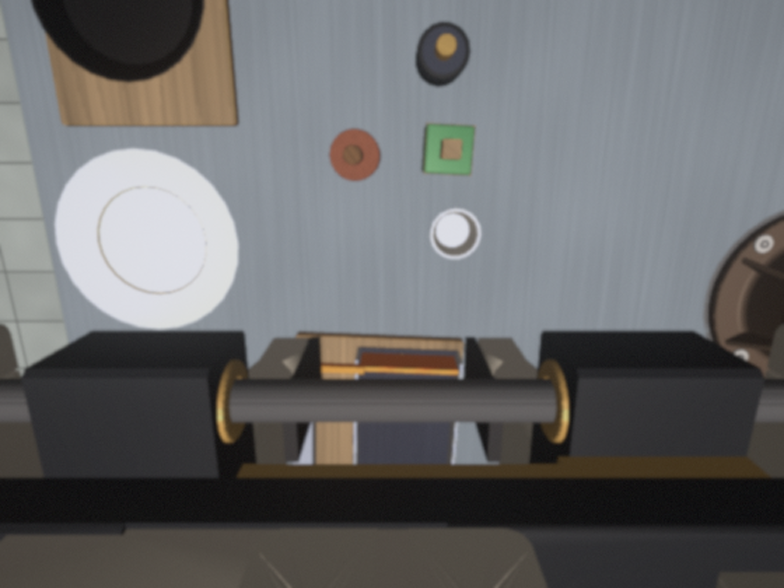

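Seen: black pot's knob at (446,45), clay knob at (352,155), green jar knob at (452,149) and nearly square to the axes. The dish is out of view, so I'll go there and pick it first (row 1).

```bash
cat > m7.py <<'E'
from h import *
W=grab_frame("wrist"); np.set_printoptions(precision=4,suppress=True)
for n,u,v in(("black",446,45),("clay",352,154),("green",452,149)): print(n,atz(W,(u/1.4,v/1.4),.074))
E
python3 m7.py
python3 -m inch '0.6 0 -10 -5 0 0 0; 0.6 0 -20 -10 0 0 0; 0.6 0 -20 -10 0 0 0; 0.6 0 -20 -10 0 0 0; 0.6 0 -20 -10 0 0 0; 0.6 0 -20 -10 0 0 0; 0.6 0 -20 -10 0 0 0'
python3 m6.py w4 butter_dish
```

```text
black [ 0.469  -0.2792  0.074 ]
clay [ 0.5628 -0.1778  0.074 ]
green [ 0.46   -0.1825  0.074 ]
t: 17.05
eef_pos: [0.5211, -0.2997, 0.3141]
ee_rot: [3.14, 0.006, 3.141]
force: [-0.9, 0.1, -0.2]
width: 0.0524
17.1 [ 0.5211 -0.2996  0.3142] [3.1402 0.006  3.1413]
butter_dish [384. 107.] 0.59 [ 0.5287 -0.4164  0.038 ]
butter_dish [452. 356.] 0.23 [ 0.4617 -0.1805  0.038 ]
```

View pics/w4.png

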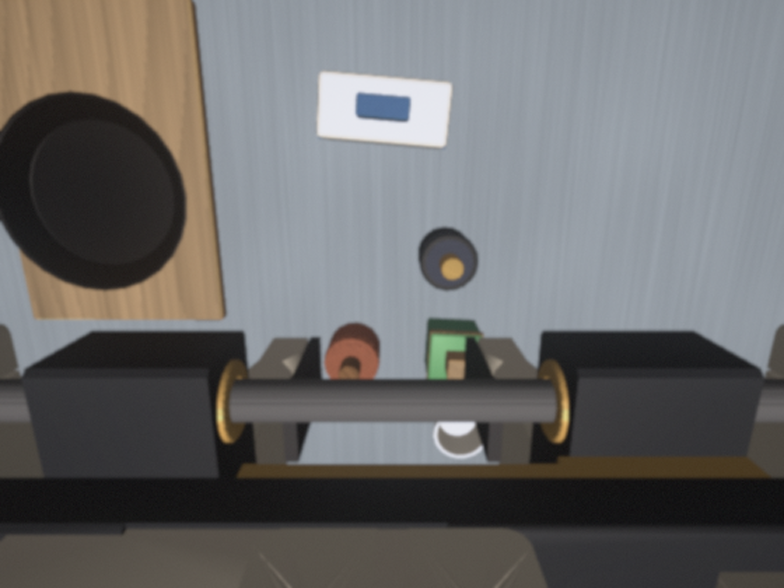

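```bash
python3 - <<'E'
from h import *
W=grab_frame("wrist"); np.set_printoptions(precision=4,suppress=True)
for n,u,v in(("dish",383,107),("black",453,267)): print(n,atz(W,(u/1.4,v/1.4),.076))
p=[atz(W,(u/1.4,v/1.4),.05) for u,v in((320,72),(451,83),(446,147),(318,136))]; print(np.mean(p,0))
for a,b in((0,1),(3,2)): print(np.degrees(np.arctan2(*(p[a]-p[b])[1::-1])))
E
python3 -m inch '0.6 0.7 -10 -2 0 0 40; 0.6 0.7 -11.5 -4 0 0 60; 0.6 0.7 -11.5 -10 0 0 85; 0.6 0.7 -11.5 -10 0 0 85; 0.6 0.7 -11.5 -10 0 0 85; 0.6 0.7 -11.5 -10 0 0 85; 0.6 0.7 -11.5 -10 0 0 85; 0.6 0.7 -11.5 -10 0 0 85; 0.6 0.7 -11.5 -10 0 0 85; 0.6 0.7 -11.5 -10 0 0 85; 0.6 0.7 -11.5 -10 0 0 85'
```

```text
dish [ 0.5289 -0.4121  0.076 ]
black [ 0.4686 -0.2812  0.076 ]
[ 0.5289 -0.4123  0.05  ]
-4.520243043633562
-4.742425049847424
t: 18.62
eef_pos: [0.528, -0.4146, 0.2139]
ee_rot: [3.14, 0.005, -1.661]
force: [0.2, 0.8, -0.8]
width: 0.0528
```

```bash
python3 -m inch '0.6 0.1 0.2 -6 0 0 0.5; 0.6 0.1 0.2 -12 0 0 0.5; 0.6 0.1 0.2 -15.9 0 0 0.5; 0.6 0.1 0.2 -15.9 0 0 0.5; 0.6 0.1 0.2 -15.9 0 0 0.5; 0.3 0.1 0.2 -15.9 0 0 0.5; 0 0.1 0.2 -15.9 0 0 0.5; 0 0.1 0.2 -15.9 0 0 0.5; 0 0.1 0.2 -15.9 0 0 0.5; 0 0.1 0.2 -15.9 0 0 0.5' 40; python3 -m inch '0 0 0 3 0 0 0; 0 0 0 8 0 0 0; 0 0 0 14 0 0 0; 0 0 0 14 0 0 0; 0 0 0 14 0 0 0'
```

```text
t: 19.88
eef_pos: [0.529, -0.4127, 0.055]
ee_rot: [3.14, 0.005, -1.652]
force: [0.1, 0.1, 0.1]
width: 0.0181
t: 20.5
eef_pos: [0.5283, -0.4119, 0.1938]
ee_rot: [3.139, 0.007, -1.652]
force: [-1.3, 0.4, -5.0]
width: 0.0178
```

```bash
python3 -m inch '0 0 6 1 0 0 2.3; 0 0 12 1 0 0 2.3; 0 -1 18 1 0 0 2.3; 0 -1 24 1 0 0 2.3; 0 -1 30 1 0 0 2.3; 0 -1 36 1 0 0 2.3; 0 -1.8 42 1 0 0 2.3; 0 -1.8 48 1 0 0 2.3; 0 -1.8 54 1 0 0 2.3; 0 -1.8 60 1 0 0 2.3; 0 -1.8 65 1 0 0 2.3; 0 -1.8 68.8 1 0 0 2.3'; python3 -m inch '0 0 0 0 0 0 0;0 0 0 0 0 0 0;0 0 0 0 0 0 0;0 0 0 0 0 0 0'; cat > v.py <<'E'
from h import *
import sys
S=grab_frame("scene");D=grab_frame("side")
a=cv2.resize(S["pixels"][130:300,300:520],(528,408),interpolation=cv2.INTER_CUBIC)
b=cv2.resize(D["pixels"][200:410,150:340],(369,408),interpolation=cv2.INTER_CUBIC)
im=np.hstack([a,b]); im=cv2.resize(im,(800,int(408*800/im.shape[1]))); cv2.imwrite("pics/%s.png"%sys.argv[1],im[:,:,::-1])
s=telemetry.get_state();print(s["t"],np.round(s["eef_pos"],4),s["ee_rot"],s["force"],s["width"])
E
```

```text
t: 22.0
eef_pos: [0.5087, 0.2775, 0.2011]
ee_rot: [3.136, 0.004, -1.611]
force: [0.8, -1.0, -3.5]
width: 0.0175
t: 22.5
eef_pos: [0.5089, 0.2766, 0.2011]
ee_rot: [3.136, 0.004, -1.612]
force: [1.2, -0.8, -3.6]
width: 0.018
```

```bash
python3 -m inch '0 0.15 0 -4 0 0 0; 0 0.15 0 -7 0 0 0; 0 0.15 0 -9 0 0 0; 0 0.15 0 -10 0 0 0; 0 0.15 0 -10 0 0 0; 0 0.15 0 -10 0 0 0'; python3 -m inch '0 0 0 -1 0 0 0; 0 0 0 -2 0 0 0; 0 0 0 -2.4 0 0 0;0 0 0 -2.4 0 0 0;0 0 0 -2.4 0 0 0'; python3 v.py v1
```

```text
t: 23.25
eef_pos: [0.511, 0.2769, 0.1022]
ee_rot: [3.137, 0.005, -1.612]
force: [0.2, 0.8, -4.0]
width: 0.0176
t: 23.88
eef_pos: [0.5112, 0.2771, 0.0784]
ee_rot: [3.137, 0.005, -1.612]
force: [0.1, -1.2, -3.7]
width: 0.0178
23.975 [0.5111 0.2771 0.0785] [ 3.13726453  0.00548307 -1.61240279] [ 0.44720116 -0.57644401 -3.73359187] 0.017703699513089827
```

View pics/v1.png

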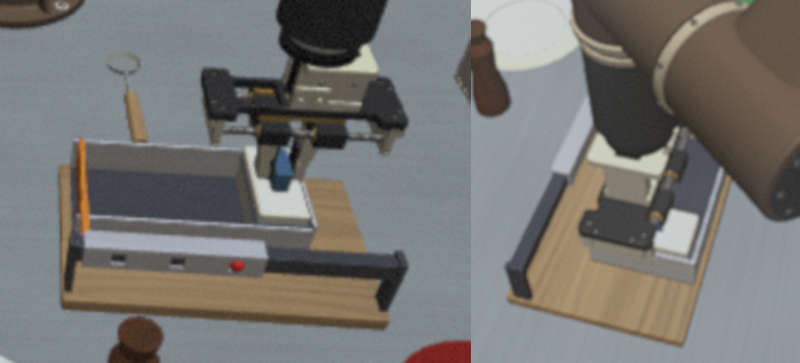

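```bash
python3 -m inch '0 0 0 -0.2 0 0 0; 0 0 0 -0.35 0 0 0; 0 0 0 -0.35 0 0 0; 0.4 0 0 -0.35 0 0 0; 0.4 0 0 -0.35 0 0 0; 0.4 0 0 2 0 0 0; 0.4 0 0 6 0 0 0;0.4 0 0 12 0 0 0; 0.4 0 0 16 0 0 0'; python3 -m inch '0.5 0 -10 6 0 0 -20; 0.5 0 -20 9 0 0 -40; 0.5 0 -34 14 0 0 -87.6;0.5 0 -34 14 0 0 -87.6;0.5 0 -34 14 0 0 -87.6;0.5 0 -34 14 0 0 -87.6;0.5 0 -34 14 0 0 -87.6;0.5 0 -34 14 0 0 -87.6;0.5 0 -34 14 0 0 -87.6;0.5 0 -34 14 0 0 -87.6;0.5 0 -34 14 0 0 -87.6;0.5 0 -34 14 0 0 -87.6'; python3 m6.py w5 black_pot clay_pot green_jar
```

```text
t: 25.1
eef_pos: [0.5119, 0.2775, 0.2419]
ee_rot: [3.14, 0.008, -1.612]
force: [0.3, 0.5, -0.2]
width: 0.0351
t: 26.6
eef_pos: [0.5119, -0.0624, 0.3819]
ee_rot: [3.14, 0.008, -3.139]
force: [0.3, -0.4, 0.2]
width: 0.044
26.65 [ 0.5119 -0.0624  0.3819] [ 3.1401  0.0076 -3.1397]
black_pot [442.   0.] 0.61 [ 0.4666 -0.2814  0.038 ]
   rect [[412.0, 0.0], [469.0, 0.0], [469.0, 42.0], [412.0, 42.0]] 0.96
clay_pot [343. 120.] 0.55 [ 0.5645 -0.1733  0.038 ]
   rect [[316.0, 87.0], [372.0, 87.0], [372.0, 144.0], [316.0, 144.0]] 0.65
green_jar [449. 108.] 0.9 [ 0.4566 -0.1843  0.038 ]
   rect [[416.0, 138.0], [420.0, 79.0], [475.0, 82.0], [471.0, 141.0]] 0.95
```

View pics/w5.png

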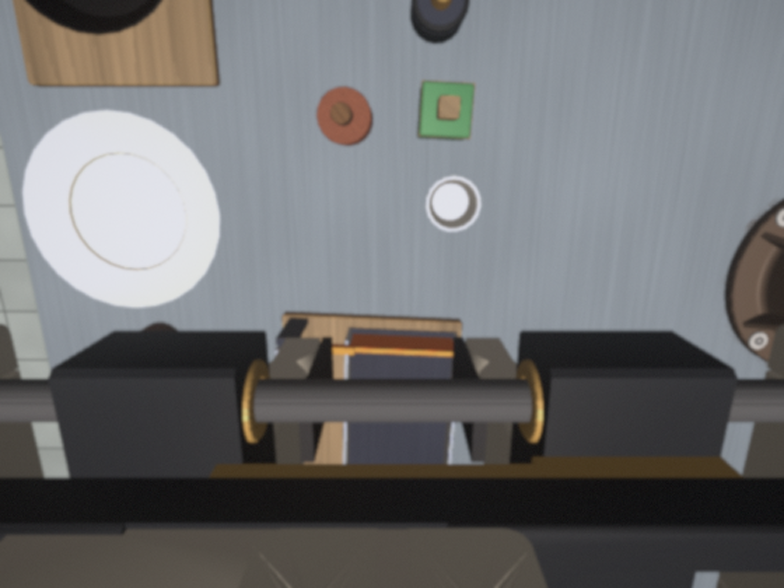

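Everything is where it was; the green jar is turned about -2.5°, the same as the carrier. Picking it now.

```bash
python3 -m inch '0.5 -3 -6 -6 0 0 -2.5; 0.5 -5.2 -12 -12 0 0 -2.5; 0.5 -5.2 -12 -18 0 0 -2.5; 0.5 -5.2 -12 -22 0 0 -2.5; 0.5 -5.2 -12 -22 0 0 -2.5; 0.5 -5.2 -12 -22 0 0 -2.5; 0.5 -5.2 -12 -22 0 0 -2.5'
```

```text
t: 27.82
eef_pos: [0.4609, -0.1825, 0.1631]
ee_rot: [3.14, 0.009, 3.099]
force: [-0.7, 0.7, 0.8]
width: 0.0437
```

```bash
python3 - <<'E'
from h import *
S=grab_frame("scene");D=grab_frame("side");np.set_printoptions(precision=4,suppress=True)
for n in("green_jar_mid","clay_pot_mid","black_pot_mid"):
    l=[(f,r[0]["location"]) for f,c in((S,"scene"),(D,"side")) for r in [pinpoint(c,n)] if r]; print(n,tri(l))
E
```

```text
green_jar_mid (array([ 0.4663, -0.1837,  0.0486]), [np.float64(4.3), np.float64(4.3)])
clay_pot_mid (array([ 0.5715, -0.1753,  0.0419]), [np.float64(3.6), np.float64(3.6)])
black_pot_mid (array([ 0.467 , -0.2851,  0.0348]), [np.float64(3.2), np.float64(3.2)])
```

```bash
python3 -m inch '0.5 0 0 -5 0 0 0; 0.5 0 0 -9 0 0 0; 0.5 0 0 -10.8 0 0 0; 0.5 0 0 -10.8 0 0 0; 0.5 0 0 -10.8 0 0 0; 0 0 0 -10.8 0 0 0; 0 0 0 -10.8 0 0 0; 0 0 0 -10.8 0 0 0; 0 0 0 -10.8 0 0 0' 40; python3 -m inch '0 0 0 4 0 0 0; 0 0 0 8 0 0 0; 0 0 0 14 0 0 0; 0 0 0 14 0 0 0'
```

```text
t: 29.35
eef_pos: [0.4605, -0.1824, 0.0547]
ee_rot: [3.14, 0.009, 3.099]
force: [-0.1, 1.1, 2.8]
width: 0.0198
t: 29.85
eef_pos: [0.4632, -0.1828, 0.1993]
ee_rot: [3.141, 0.018, 3.1]
force: [0.0, 0.1, -2.1]
width: 0.0196
```

```bash
python3 -m inch '0 0 6 0 0 0 0; 0 0 12 0 0 0 0; 0 1.5 18 0 0 0 0; 0 1.5 24 0 0 0 0; 0 1.5 30 0 0 0 0; 0 1.5 36 0 0 0 0; 0 1.5 40.2 0 0 0 0; 0 1.5 40.2 0 0 0 0; 0 1.5 40.2 0 0 0 0; 0 1.5 40.2 0 0 0 0'
```

```text
t: 31.1
eef_pos: [0.4779, 0.2181, 0.199]
ee_rot: [3.141, 0.017, 3.099]
force: [-0.3, 0.5, -1.8]
width: 0.02
```

```bash
python3 -m inch '0 0.05 0.1 -5 0 0 0; 0 0.05 0.1 -9 0 0 0; 0 0.05 0.1 -11 0 0 0; 0 0.05 0.1 -12 0 0 0; 0 0.05 0.1 -12.4 0 0 0; 0 0.05 0.1 -12.4 0 0 0'; python3 -m inch '0.35 0 0 0 0 0 0; 0.35 0 0 0 0 0 0; 0.35 0 0 3 0 0 0; 0.35 0 0 8 0 0 0; 0.35 0 0 15 0 0 0; 0.4 3 -10 20 0 0 2.5; 0.4 5 -28 26 0 0 2.5;0.4 5 -28 26 0 0 2.5;0.4 5 -28 26 0 0 2.5;0.4 5 -28 26 0 0 2.5;0.4 5 -28 26 0 0 2.5;0.4 5 -28 26 0 0 2.5'; python3 m6.py w6 clay_pot black_pot; python3 v.py v2
```

```text
t: 31.85
eef_pos: [0.4789, 0.2192, 0.0756]
ee_rot: [3.14, 0.018, 3.098]
force: [0.1, 0.2, -0.2]
width: 0.0197
t: 33.35
eef_pos: [0.5286, -0.0609, 0.3355]
ee_rot: [3.14, 0.018, 3.141]
force: [-0.1, -0.4, -1.0]
width: 0.035
33.4 [ 0.5286 -0.0603  0.3353] [ 3.14    0.0177 -3.141 ]
clay_pot [359. 110.] 0.64 [ 0.5642 -0.1772  0.038 ]
   rect [[330.0, 76.0], [389.0, 76.0], [389.0, 140.0], [330.0, 140.0]] 0.77
   rect [[434.0, 0.0], [494.0, 0.0], [494.0, 28.0], [434.0, 28.0]] 0.92
33.7 [ 0.5288 -0.0599  0.3355] [ 3.14036258  0.01788421 -3.13955677] [ 0.47136304 -0.17602908  0.50179264] 0.035269836001318035
```

View pics/v2.png

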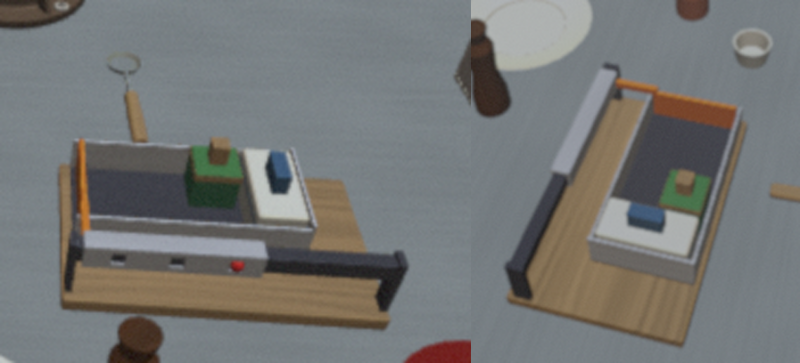

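Dish in row 1 and jar in row 2 near, both upright. Now the clay pot.

```bash
python3 -m inch '0.4 3.4 -6 -6 0 -1 0; 0.4 3.4 -11.8 -12 0 -1 0; 0.4 3.4 -11.8 -18 0 -1 0; 0.4 3.4 -11.8 -23 0 -1 0; 0.4 3.4 -11.8 -25 0 -1 0; 0.4 3.4 -11.8 -28 0 -1 0; 0.4 3.4 -11.8 -28 0 -1 0; 0.4 3.4 -11.8 -28 0 -1 0; 0 3.4 -11.8 -28 0 -1 0; 0 3.4 -11.8 -28 0 -1 0; 0 3.4 -11.8 -28 0 -1 0; 0 3.4 -11.8 -28 0 -1 0' 40; python3 -m inch '0 0 0 4 0 0 0; 0 0 0 8 0 0 0; 0 0 0 14 0 0 0; 0 0 0 14 0 0 0;0 0 0 14 0 0 0'
```

```text
t: 35.2
eef_pos: [0.5634, -0.1779, 0.0562]
ee_rot: [3.141, 0.037, -3.139]
force: [-0.2, 0.9, 5.6]
width: 0.019
t: 35.83
eef_pos: [0.5626, -0.1777, 0.1955]
ee_rot: [3.14, 0.036, -3.14]
force: [0.5, 0.2, -2.5]
width: 0.0187
```

```bash
python3 -m inch '0 0 6 0 0 0 0; 0 0 12 0 0 0 0; 0 -2.4 18 0 0 0 0; 0 -2.4 24 0 0 0 0; 0 -2.4 30 0 0 0 0; 0 -2.4 36 0 0 0 0; 0 -2.4 39.5 0 0 0 0; 0 -2.4 39.5 0 0 0 0; 0 -2.4 39.5 0 0 0 0; 0 -2.4 39.5 0 0 0 0'; python3 -m inch '0 0 0 -5 0 0 0; 0 0 0 -9 0 0 0; 0 0 0 -10.5 0 0 0; 0 0 0 -11.3 0 0 0; 0 0 0 -11.7 0 0 0; 0 0 0 -11.7 0 0 0;0 0 0 -11.7 0 0 0'
```

```text
t: 37.08
eef_pos: [0.5383, 0.2162, 0.1947]
ee_rot: [3.141, 0.035, -3.141]
force: [0.2, 0.3, -2.4]
width: 0.0189
t: 37.95
eef_pos: [0.5387, 0.2166, 0.0787]
ee_rot: [3.14, 0.036, -3.141]
force: [-0.8, -0.3, -1.1]
width: 0.0192
```

```bash
python3 -m inch '0 0 0 -0.2 0 0 0; 0 0 0 -0.25 0 0 0; 0.35 0 0 -0.25 0 0 0; 0.35 0 0 -0.25 0 0 0; 0.35 0 0 3 0 0 0; 0.35 0 0 8 0 0 0; 0.35 0 0 15 0 2 0'; python3 -m inch '0.4 0 -8 2 0 0 0; 0.4 -1 -18 4 0 0 0; 0.4 -3 -28 8 0 0 0; 0.4 -4.5 -38 9 0 0 0; 0.4 -4.5 -38 9 0 0 0;0.4 -4.5 -38 9 0 0 0;0.4 -4.5 -38 9 0 0 0;0.4 -4.5 -38 9 0 0 0'; python3 m6.py w7 black_pot; python3 v.py v3
```

```text
t: 38.83
eef_pos: [0.5375, 0.2161, 0.222]
ee_rot: [3.141, -0.002, -3.14]
force: [1.4, 1.3, -0.1]
width: 0.0305
t: 39.83
eef_pos: [0.4922, -0.1654, 0.3125]
ee_rot: [3.141, -0.001, 3.14]
force: [-0.6, 0.6, 0.0]
width: 0.0351
39.875 [ 0.4923 -0.1644  0.3121] [ 3.1409 -0.0012  3.1414]
black_pot [413. 114.] 0.75 [ 0.4725 -0.2759  0.038 ]
   rect [[373.0, 94.0], [433.0, 64.0], [463.0, 123.0], [403.0, 153.0]] 0.7
40.075 [ 0.4926 -0.1631  0.3118] [ 3.14091608e+00 -1.92036836e-03 -3.13879247e+00] [0.11490834 0.25580736 0.54372133] 0.035233825709264165
```

View pics/w7.png

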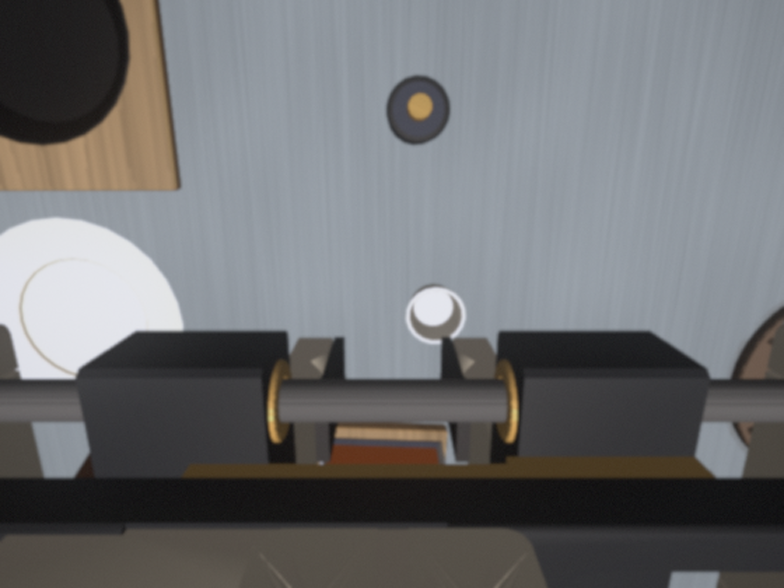

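```bash
python3 - <<'E'
from h import *
W=grab_frame("wrist");print(atz(W,(420/1.4,106/1.4),.075),telemetry.get_state()["eef_pos"])
E
```

```text
[ 0.46960597 -0.27638461  0.075     ] [ 0.49265701 -0.16305718  0.31182374]
```

View pics/v3.png

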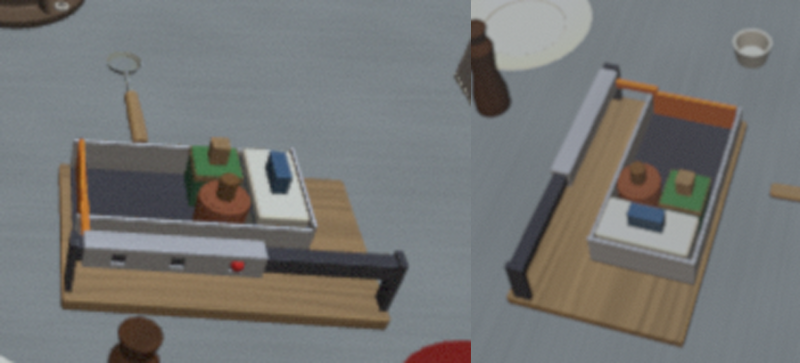

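Three items are placed well. Now the black pot.

```bash
python3 -m inch '0.4 -2.3 -6 -6 0 0 0; 0.4 -2.3 -11.5 -12 0 0 0; 0.4 -2.3 -11.5 -18 0 0 0; 0.4 -2.3 -11.5 -22 0 0 0; 0.4 -2.3 -11.5 -25.6 0 0 0; 0.4 -2.3 -11.5 -25.6 0 0 0; 0.4 -2.3 -11.5 -25.6 0 0 0; 0 -2.3 -11.5 -25.6 0 0 0; 0 -2.3 -11.5 -25.6 0 0 0; 0 -2.3 -11.5 -25.6 0 0 0; 0 -2.3 -11.5 -25.6 0 0 0' 40; python3 -m inch '0 0 0 4 0 0 0; 0 0 0 8 0 0 0; 0 0 0 14 0 0 0; 0 0 0 14 0 0 0;0 0 0 14 0 0 0'
```

```text
t: 41.5
eef_pos: [0.4701, -0.2781, 0.0563]
ee_rot: [3.141, -0.001, -3.138]
force: [0.9, 1.5, 3.2]
width: 0.0192
t: 42.12
eef_pos: [0.4694, -0.2777, 0.1956]
ee_rot: [3.14, -0.001, -3.139]
force: [0.0, -0.2, -2.7]
width: 0.019
```

```bash
python3 -m inch '0 0 6 0 0 0 0; 0 0 12 0 0 0 0; 0 0.3 18 0 0 0 0; 0 0.6 24 0 0 0 0; 0 0.6 30 0 0 0 0; 0 0.6 36 0 0 0 0; 0 0.6 40 0 0 0 0; 0 0.6 44.1 0 0 0 0; 0 0.6 44.1 0 0 0 0; 0 0.6 44.1 0 0 0 0; 0 0.6 44.1 0 0 0 0'; python3 -m inch '0 0 0 -5 0 0 0; 0 0 0 -9 0 0 0; 0 0 0 -10.5 0 0 0; 0 0 0 -11.3 0 0 0; 0 0 0 -11.7 0 0 0; 0 0 0 -11.7 0 0 0;0 0 0 -11.7 0 0 0'
```

```text
t: 43.5
eef_pos: [0.4749, 0.1622, 0.1949]
ee_rot: [3.141, -0.003, -3.14]
force: [0.2, 0.2, -3.0]
width: 0.0189
t: 44.38
eef_pos: [0.4754, 0.1626, 0.0787]
ee_rot: [3.14, -0.002, -3.14]
force: [0.5, 0.5, -2.5]
width: 0.019
```

```bash
python3 -m inch '0 0 0 -0.2 0 0 0; 0 0 0.1 -0.25 0 0 0; 0.35 0 0.1 -0.25 0 0 0; 0.35 0 0.1 -0.25 0 0 0; 0.35 0 0.1 3 0 0 0; 0.35 0 0.1 8 0 0 0; 0.35 0 0.1 15 0 0 0;0.6 8 2 16 0 0 -2.4; 0.6 15.7 4.7 16 0 0 -2.4; 0.6 15.7 4.7 16 0 0 -2.4; 0.6 15.7 4.7 16 0 0 -2.4; 0.6 15.7 4.7 16 0 0 -2.4'; python3 v.py v4
```

```text
t: 45.88
eef_pos: [0.632, 0.2094, 0.238]
ee_rot: [3.141, -0.003, 3.101]
force: [-0.2, 0.1, 1.0]
width: 0.0525
45.975 [0.6317 0.2094 0.239 ] [ 3.14020801e+00 -1.44734407e-03  3.10164575e+00] [-0.19927077  0.4004457   0.06926027] 0.05261927556444517
```

View pics/v4.png

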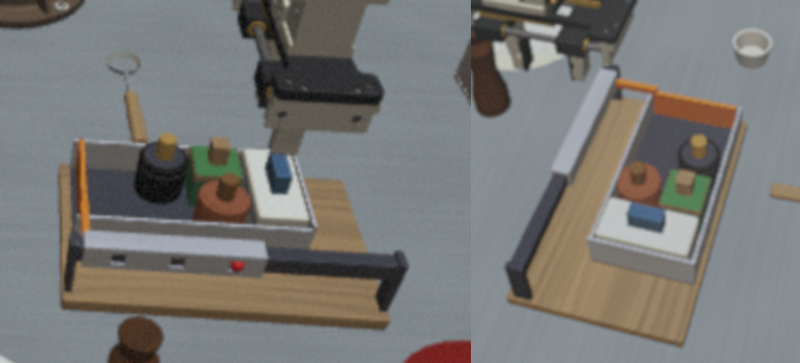

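All four items stand in the tray. Now squeeze the button and slide the stop in by one hole.

```bash
python3 -m inch '0.6 0.05 0 -6 0 0 0; 0.6 0.05 0 -12 0 0 0; 0.6 0.05 0 -17 0 0 0; 0.6 0.05 0 -18.5 0 0 0; 0.6 0.05 0 -18.5 0 0 0; 0.6 0.05 0 -18.5 0 0 0; 0.25 0.05 0 -18.5 0 0 0; 0.1 0.05 0 -18.5 0 0 0; 0.1 0.05 0 -18.5 0 0 0; 0.1 0.05 0 -18.5 0 0 0; 0.1 0.05 0 -18.5 0 0 0' 30; python3 -m inch '0.1 0 0.8 0 0 0 0; 0.1 0.1 1.6 0 0 0 0; 0.1 0.1 2.4 0 0 0 0; 0.1 0.1 3.2 0 0 0 0; 0.1 0.2 4 0 0 0 0; 0.1 0.2 4.8 0 0 0 0; 0.1 0.2 5.4 0 0 0 0; 0.1 0.2 5.8 0 0 0 0; 0.1 0.2 5.8 0 0 0 0; 0.1 0.2 5.9 0 0 0 0; 0.1 0.2 5.9 0 0 0 0'
```

```text
t: 47.35
eef_pos: [0.6329, 0.2096, 0.0549]
ee_rot: [3.14, -0.0, 3.102]
force: [0.7, -0.5, 5.8]
width: 0.024
t: 48.72
eef_pos: [0.6351, 0.2684, 0.055]
ee_rot: [3.14, 0.0, 3.102]
force: [4.1, -2.8, 2.2]
width: 0.0236
```

```bash
python3 -m inch '0.6 0 0 0 0 0 0; 0.6 0 0 0 0 0 0; 0.6 0 0 5 0 0 0; 0.6 0 0 10 0 0 0; 0.6 -2 8 20 0 0 0; 0.6 -4 14 24 0 0 0; 0.6 -4 14 24 0 0 0; 0.6 -4 14 24 0 0 0'; python3 v.py v5
```

```text
t: 49.72
eef_pos: [0.5944, 0.4117, 0.2979]
ee_rot: [3.136, 0.003, 3.105]
force: [0.1, -0.7, -1.3]
width: 0.0523
49.825 [0.5944 0.41   0.2955] [3.13861474e+00 6.63498803e-04 3.10386687e+00] [ 0.62277663 -0.37741368 -0.14564474] 0.0522520329161377
```

View pics/v5.png

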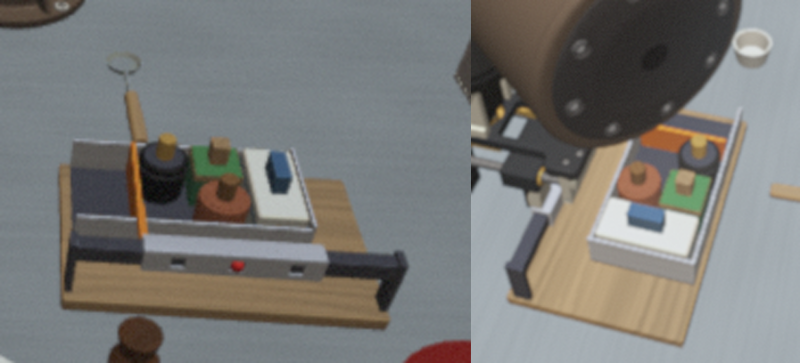

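```bash
python3 -c "
from h import *
r=pinpoint('scene','stop_face');S=grab_frame('scene');print(atz(S,r[0]['location'],.044),r[0]['p']);print(arm.job_done())"
```

```text
[0.5117982  0.13338816 0.044     ] 0.68
the job is handed in; nothing more can be done
None
```

I finished the job and handed it in at about 50 s, well within the 210 s; the station reports no verdict.

- **Opening the stop:** I squeezed the button and slid the stop out through the middle hole to the outermost one. The picture there showed the button out in the last hole.
- **Loading:** Four items were on the counter. The butter dish fills row 1, the green jar (near) and clay pot (far) fill row 2, and the black pot stands in row 3 near.
- **Closing the stop:** That load needs three rows, so I squeezed again and slid the stop in one hole to the middle.

**Last checks:** The final picture shows the button out in the middle hole and all four items upright in their rows behind the stop. The gripper is clear of everything. The stop face measured at y = 0.133 m, where about 0.130 m is expected; this reading is from one camera and good to a few millimetres. I judged that the button is fully out from the picture only; I did not measure it at the final hole.

No check failed. The camera networks gave a few wrong readings along the way, such as a red pot that is not there, and I discarded them against the pictures.

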